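# Run the metal analyser on two scrap heat sinks

### The arm

A 7-joint arm with a two-finger parallel gripper is mounted at the origin on the work surface. World frame = base frame: x ahead of the robot, y to its left, z up, the work surface at z = 0. Lengths are in m, angles in rad, forces in N, time in s.
With the tool pointing down it reaches from about 0.4 to 0.85 m from the base axis. Payload 4.5 kg.
Tool frame: the origin (TCP) lies midway between the tips of the shut fingers; the grasp point (between the pads) lies 19 mm behind it; z points along the fingers, y is the line along which they close (so a half turn about z gives the same grasp; the last joint's range is limited). The gripper opens to 88 mm and grips with 3 to 60 N. Pads are 18 mm wide; open, the fingers measure 123 mm over their backs; the gripper's body (75 mm by 187 mm) begins 45 mm behind the grasp point.
Start: joints at [-1.304, 0.689, -0.195, 1.565, 0.157, 0.902, -0.215], TCP at [0.144, 0.608, 0.239] pointing down, gripper open.
Joint ranges: [-3.01, 3.01], [-0.46, 2.08], [-1.47, 1.51], [0.13, 2.56], [-1, 4.14], [0.04, 2.09], [-2.66, 2.66]. Speed limits (rad/s): [2.57, 2.57, 3.14, 3.14, 3.14, 3.14, 3.14].

### API

Orientations are given as a unit quaternion [x, y, z, w].
In Python, from cell import read_state, capture, finish_job, masks_of, place_of gives the robot as it stands.
- The arm moves only by the tool apply_moves, never from a script. Its argument "rows" is a list of rows, each a list of 7 numbers: the shift along the tool's x, y, z in units of 0.2 m (1.0 is 0.2 m), then the turn, a rotation vector about the tool's x, y, z in units of 120 degrees (1.0 is 120 degrees), then the opening, from 0 (shut) to 1 (fully open). In form: [[x, y, z, wx, wy, wz, claw], ...]. A call has 1 to 12 rows; each row is the pose to reach, as a shift and turn from the pose commanded when the call began, along the tool's axes at that moment; what a row does not reach only later rows make up. A row lasts 1/8 s, in which the tool goes at most 62.5 mm and 10.7 degrees, less where a joint would pass 70% of its speed; a pose out of reach is approached as far as the arm can. A call with a number of a shift or a turn outside -1 to 1 is refused whole. A call with a gripper value outside its range is refused whole. The fingers move at their own pace and stop on an object; "force" is the grip in N (left out, the last holds). Time passes only in rows, so rows that repeat a pose let the fingers close. It gives the time, the measured TCP pose, the force, the opening and the grip force at its end, in the units of the state.
- read_state(): the state, without advancing time (a new reading comes with each control period).
- capture(name): name is "side" or "top" or "wrist"; returns a dict with "img" (384x512x3 uint8, red, green, blue), "vfov" (degrees; the focal length in pixels is half the picture's height over the tangent of half this angle, whatever the lens; pixels are square), "cx", "cy" (the principal point, pixels), "distortion" ([k1, k2, p1, p2, k3] as OpenCV has them; the pictures are not rectified), "pose" (4x4, takes a point from camera to world coordinates); the wrist camera has in their place "T_tool_cam" (4x4, takes a point from camera to tool coordinates, whose origin is the TCP and whose axes are the flange's). Camera axes: x right, y up, looking along -z (the intrinsics and any distortion apply to the point x, -y, -z); pixel columns grow to the right and rows downward; lengths in m; the calibration is good to about 2 mm. A picture is of the moment at which its call begins: read the wrist's pose just before it. There is no depth.
- finish_job(): hands the job in; it is judged then, once.
Trained networks look in the newest picture that a camera, given by its name, has taken for a name from the list of things; names that differ only in an ending like _2 or _b are one class to them, and where a whole thing is asked for, a point or a joint stands for the part that bears it (a point fixed in the world has none). Each returns a list of dicts, best first, with "confidence" (0 to 1); they miss things now and then, are a little off and sometimes report something else, mostly with a low value. They report only what shows in the picture. A call takes as long as a camera call. They do not tell look-alikes from the thing itself.
- masks_of(camera, thing): "pixels" (384x512 bool, what is visible of it) and "rect" ([left, top, right, bottom] as shares, 0 to 1, of the picture: columns of its width, rows of its height, round what is visible of it).
- place_of(camera, thing): "centre" ([column, row] as shares, 0 to 1, of the picture: columns of its width, rows of its height: a listed point, or the origin of a listed thing).
The state is a dict: "t": time; "qpos": joint angles; "joint_vel": joint speeds; "effort": joint torques, N m; "tool_pos": TCP position; "tool_rot": TCP orientation; "wrist_force": force on the tool from outside, world axes, zero at the start; "wrist_torque": the same for the moment, N m; "width": opening from 0.0 (shut) to 1.0 (fully open); "finger_force": force on a finger pad.
Only numpy, scipy, OpenCV 4.12 (cv2) and the standard library are available. Lean on these libraries where they do the work, as an engineer would, in place of code of your own. Each camera call takes 0.05 s, during which the arm holds its last target. There are 200 camera calls.

### The job

Seat the two loose heat sinks upright in the matching nests of the metal analyser, the oblong finned one in the oblong nest and the round one in the round nest, and let go of them. Then press the dead-man plunger on the grey box half-way, until its cap is level with the tops of the two guard posts beside it, and finish still holding it there; pressing it right down trips the stop. Leave the screwdriver, pliers and bracket where they lie.

Things in the scene. Friction and masses are not known exactly. Their poses are not given: they have to be found in the camera images.
- block_sink: Loose oblong heat sink, upright thin aluminium fins on a copper foot, a plain box 64 mm along its x, 36 mm along its y, 46 mm tall, about 0.14 kg. Origin: centre of its underside; z up. Stands on the bench upright at any yaw; either way round along x fits. Its two 64 x 46 mm side faces (normal to y) are solid outer fins and can be gripped hard.
- round_sink: Loose round heat sink, a stack of aluminium discs on a copper core, a cylinder 44 mm in diameter and 46 mm tall, about 0.14 kg. Origin: centre of its underside; z up along its axis. Stands upright on the bench.
- analyser: Fixed bench metal analyser, aluminium block 120 mm along its x, 210 mm along its y, its top 50 mm above the bench, with two open pockets (nests) in the top, each 12 mm deep with 2 mm bevelled mouths and a thin black liner on the floor; behind the block (+x, from 60 to 105 mm) a grey housing 56 mm high with a small screen. Origin: centre of the block's underside; z up. Its yaw varies.
- oblong_nest (a point): Centre of the floor of the oblong pocket, 38 mm above the bench, 12 mm below the block's top, 55 mm from the analyser's origin to its +y; the pocket is 68 mm along the analyser's x and 40 mm along its y (2 mm of play all round). Axes as the analyser's.
- round_nest (a point): Centre of the floor of the round pocket, 38 mm above the bench, 12 mm below the block's top, 55 mm from the analyser's origin to its -y; the pocket is 48 mm in diameter (2 mm of play all round). Axes as the analyser's.
- deadman_box: Fixed grey control box 90 x 90 x 60 mm with the dead-man plunger upright in the middle of its top. Two aluminium guard posts, 8 mm thick along the box's y, 30 mm along its x, stand with their centres 36 mm to either side (+y and -y) of the plunger's axis, tops 80 mm above the bench. Origin: centre of its underside; z up. Its yaw varies.
- deadman_cap (a point): Centre of the top face of the plunger's flat black cap (44 mm in diameter, 8 mm thick); moves with it: 90 mm above the bench when released, 80 mm (level with the guard posts) half-way, 70 mm right down.
- deadman (a joint): Travel of the spring-loaded plunger in m, straight down: 0 released, 0.010 half-way (run), 0.020 right down (stop). The spring pushes back with about 3.5 N at the start, 7.5 N half-way and 11.5 N right down, and returns it when let go.
- screwdriver: Bystander: loose screwdriver with an orange handle, 180 mm long, lying on the bench beyond the grey box. Leave alone.
- pliers: Bystander: loose pliers with red handles, about 150 mm long, lying on the bench beyond the analyser. Leave alone.
- bracket: Bystander: small loose aluminium angle bracket 50 x 28 x 18 mm lying on the bench beyond the heat sinks. Leave alone.
Not all that is in view belongs to the job. Leave any purple look-alike of the round_sink alone.

How it is judged:
On the way, in this order (a step that is already met when the one before it is completed fails the run):
1. both heat sinks seated in their nests and let go (horizontal distance between block_sink and oblong_nest below 0.006 m and z of block_sink in the frame of oblong_nest between -0.003 and 0.003 m and angle between each of block_sink, round_sink's own z axis and vertical below 0.08 rad and contact force between each of block_sink, round_sink and the fingers below 0.2 N and contact force between each of block_sink, round_sink and the arm below 0.2 N and linear speed of each of block_sink, round_sink below 0.02 m/s and angle between the x axis of block_sink and the x axis of analyser, either way round below 0.12 rad and horizontal distance between round_sink and round_nest below 0.006 m and z of round_sink in the frame of round_nest between -0.003 and 0.003 m), for 0.2 s.
2. the dead-man plunger held half-way for a second with both seated (all of step 1 and value of joint deadman between 0.006 and 0.014 m and (contact force between deadman_box and the fingers above 1.5 N or contact force between deadman_box and the arm above 1.5 N)), for 1 s.
At the end, for the whole second after the job is handed in: Each heat sink in its own nest: underside within 3 mm of the floor, centre within 6 mm, upright within 0.08 rad, oblong one aligned within 0.12 rad, at rest, not touched; the robot pushes the dead-man plunger with over 1.5 N and holds its travel between 6 and 14 mm (all of step 2); the arm keeps its last pose, push and grip.
It fails at once if the dead-man plunger pressed right down (over 17 mm), tripping the stop (value of joint deadman above 0.017 m).
It fails at once if screwdriver, pliers or bracket moved more than 25 mm (distance of any of screwdriver, pliers, bracket from where it was at the start of the episode above 0.025 m).
It also fails if it takes over 66 s, if anything falls off the work surface, if the arm or the gripper's body presses on something with over 40 N, if the wrist force passes 120 N, or if a joint passes its speed limit or range.

## Working session

There is one attempt and no reset: what is moved stays moved. The work goes in short steps, Python scripts to look and compute and a tool call to move; the robot and the scene stay as the last step left them, time stands still between calls to the robot, and variables do not carry over. Pictures are saved under pics/ and viewed, at most 10 in all, crops included, and the job is handed in when it is done.

Besides the shell and the picture viewer there is one more tool, called after "Call:" by a JSON object that holds its "name" and its "arguments". apply_moves: Moves the arm, as the interface text tells. Its arguments: {"type":"object","properties":{"rows":{"type":"array"},"force":{"type":"number"}},"required":["rows"]}

```bash
mkdir -p pics; ls; cat > h.py <<'E'
import numpy as np, cv2, json
from cell import read_state, capture, finish_job, masks_of, place_of
from scipy.spatial.transform import Rotation as R
def cam(name):
    s=read_state(); c=capture(name)
    if 'pose' in c: T=np.array(c['pose'])
    else:
        W=np.eye(4); W[:3,:3]=R.from_quat(s['tool_rot']).as_matrix(); W[:3,3]=s['tool_pos']
        T=W@np.array(c['T_tool_cam'])
    f=192/np.tan(np.radians(c['vfov'])/2)
    K=np.array([[f,0,c['cx']],[0,f,c['cy']],[0,0,1.]])
    return dict(img=c['img'],T=T,K=K,d=np.array(c['distortion'],float))
def ray(c,uv):
    p=cv2.undistortPoints(np.array(uv,float).reshape(-1,1,2),c['K'],c['d']).reshape(-1,2)
    v=np.c_[p[:,0],-p[:,1],-np.ones(len(p))]@c['T'][:3,:3].T
    return c['T'][:3,3],v
def onz(c,uv,z):
    o,v=ray(c,uv); return o+v*((z-o[2])/v[:,2])[:,None]
def proj(c,P):
    P=np.atleast_2d(P).astype(float); q=(P-c['T'][:3,3])@c['T'][:3,:3]; q=q*[1,-1,-1]
    return cv2.projectPoints(q,np.zeros(3),np.zeros(3),c['K'],c['d'])[0].reshape(-1,2)
def save(n,im): cv2.imwrite('pics/'+n,cv2.cvtColor(im,cv2.COLOR_RGB2BGR))
E
python3 - <<'E'
from h import *
np.set_printoptions(precision=4,suppress=True)
print(read_state())
for n in ['top','side']:
    c=cam(n); save(n+'0.png',c['img']); print(n,c['T'],c['K'][0,0],c['d'])
    for th,z in [('block_sink',0),('round_sink',0),('analyser',0),('oblong_nest',.038),('round_nest',.038),('deadman_box',0),('deadman_cap',.09),('bracket',0),('pliers',0),('screwdriver',0)]:
        for r in place_of(n,th):
            uv=np.array(r['centre'])*[512,384]; print(th,round(r['confidence'],2),uv,onz(c,uv,z)[0])
E
```

```text
pics
{'t': 0.0, 'qpos': array([-1.3042,  0.69  , -0.1945,  1.5664,  0.1573,  0.9025, -0.2151]), 'joint_vel': array([-0.0012,  0.0005, -0.0003, -0.0004, -0.0005, -0.0003, -0.0007]), 'effort': array([ -0.0004, -52.7557,  -1.2668, -15.3432,  -0.0526,   0.0065,
         0.0002]), 'tool_pos': array([0.1441, 0.6075, 0.2379]), 'tool_rot': array([ 0.1161,  0.9932, -0.0009, -0.    ]), 'wrist_force': array([-0.0996,  0.3694, -0.7611]), 'wrist_torque': array([ 0.0115, -0.0139, -0.0336]), 'finger_force': 0.0, 'width': 0.9978212062947796}
top [[ 0.02    0.9978 -0.063   0.4691]
 [-0.9997  0.021   0.0146 -0.0266]
 [ 0.0159  0.0627  0.9979  1.2079]
 [ 0.      0.      0.      1.    ]] 453.2202293104774 [-0.1468  0.      0.      0.      0.    ]
block_sink 0.91 [156.5184 176.7936] [0.5735 0.2676 0.    ]
round_sink 0.77 [134.912  238.3104] [0.4069 0.3212 0.    ]
round_sink 0.53 [138.7008 269.9136] [0.3226 0.3086 0.    ]
round_sink 0.52 [172.0832 248.9088] [0.3815 0.2193 0.    ]
analyser 0.65 [263.9872 195.6864] [ 0.5288 -0.0228  0.    ]
oblong_nest 0.85 [237.7216 202.4832] [0.5079 0.0445 0.038 ]
round_n
[... 764 characters left out ...]
14.016  172.4928] [0.552  0.2585 0.    ]
round_sink 0.67 [167.9872 177.7152] [0.4089 0.3352 0.    ]
round_sink 0.6 [144.9984 192.8064] [0.3075 0.3104 0.    ]
round_sink 0.45 [175.5136 191.8848] [0.3909 0.2496 0.    ]
analyser 0.71 [256.     213.6192] [ 0.5372 -0.0063  0.    ]
oblong_nest 0.73 [241.7152 198.2976] [0.5209 0.0455 0.038 ]
round_nest 0.64 [269.0048 216.1152] [ 0.5365 -0.073   0.038 ]
deadman_box 0.91 [314.88   291.8016] [ 0.4732 -0.3449  0.    ]
deadman_cap 0.68 [316.0064 270.1824] [ 0.469  -0.3446  0.09  ]
bracket 0.61 [258.2016 153.792 ] [0.745  0.2517 0.    ]
pliers 0.65 [331.776  193.3056] [ 0.7951 -0.0848  0.    ]
screwdriver 0.6 [373.6064 264.192 ] [ 0.6666 -0.3779  0.    ]
```

View pics/top0.png

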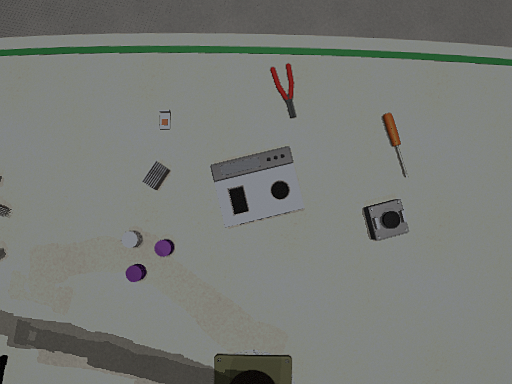

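View pics/side0.png

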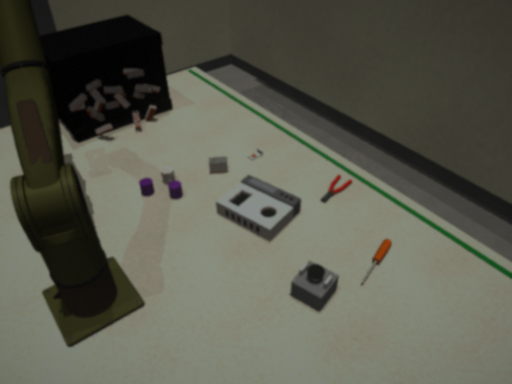

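The round_sink candidates in the top view are silver (131,239), purple (164,247) and purple (135,272). The silver one fits, because the task calls the purple ones look-alikes. I'll confirm it in one enlarged crop.

```bash
python3 - <<'E'
from h import *
np.set_printoptions(precision=4,suppress=True)
c=cam('top')
im=c['img'][145:295,95:295]; save('crop1.png',cv2.resize(im,None,fx=4,fy=4,interpolation=cv2.INTER_CUBIC))
for th,z in [('block_sink',.046),('round_sink',.046),('analyser',.05),('deadman_box',.06)]:
    for r in masks_of('top',th):
        ys,xs=np.nonzero(r['pixels']); p=onz(c,np.c_[xs+.5,ys+.5],z)[:,:2].astype(np.float32)
        (x,y),(w,h),a=cv2.minAreaRect(p); print(th,round(r['confidence'],2),xs.mean(),ys.mean(),(x,y),(w,h),a)
E
```

```text
block_sink 0.71 155.75541125541125 174.94155844155844 (0.5728985071182251, 0.25795501470565796) (0.049160756170749664, 0.06595467031002045) 57.833343505859375
round_sink 0.75 135.57632398753893 272.25233644859816 (0.3207663595676422, 0.3026365637779236) (0.043796587735414505, 0.05681857466697693) 27.983945846557617
round_sink 0.61 131.57227138643069 238.67256637168143 (0.4059896469116211, 0.3143075108528137) (0.04642491787672043, 0.05822126939892769) 1.6346122026443481
round_sink 0.58 164.1406844106464 247.3954372623574 (0.38661664724349976, 0.22848281264305115) (0.038495875895023346, 0.04945832118391991) 1.5723625421524048
round_sink 0.16 392.9078947368421 133.9578947368421 (0.6674784421920776, -0.3684959411621094) (0.1744166612625122, 0.027801062911748886) 17.012624740600586
analyser 0.78 257.00076132470497 186.07289684050247 (0.5492196679115295, -0.006159991025924683) (0.16680212318897247, 0.21032744646072388) 15.117569923400879
deadman_box 0.74 385.8625730994152 219.53874269005848 (0.4699232578277588, -0.3387206792831421) (0.09185852855443954, 0.10305958241224289) 15.547375679016113
```

View pics/crop1.png

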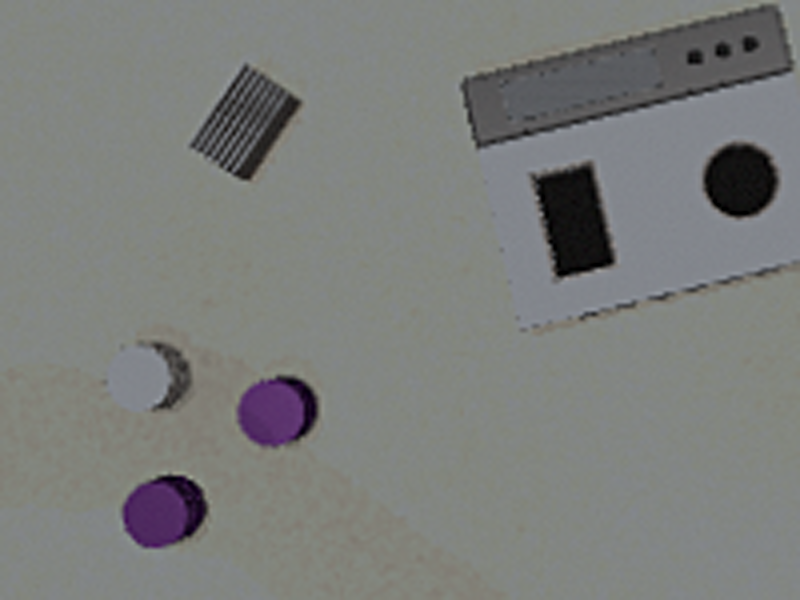

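The crop confirms it. The silver disc at crop (148,376), top px (132,239), is the round sink, and the two purple ones at crop (278,411) and (163,512) are decoys. The block sink is at crop (245,122), with its long axis at about -34° in world. Next I'll move over for a close look.

```bash
cat >> h.py <<'E'
def down(yaw): # tool z down, tool y at yaw (deg) in world
    a=np.radians(yaw); y=np.array([np.cos(a),np.sin(a),0]); z=np.array([0,0,-1.]); return R.from_matrix(np.c_[np.cross(y,z),y,z])
def row(pos,yaw,frm=None):
    s=read_state(); p0,q0=(s['tool_pos'],R.from_quat(s['tool_rot'])) if frm is None else frm
    cand=[(q0.inv()*down(yaw+k)).as_rotvec() for k in (0,180)]
    w=min(cand,key=np.linalg.norm)
    return np.round(np.r_[q0.inv().apply(np.array(pos)-p0)/.2,np.degrees(w)/120],4)
E
python3 - <<'E'
from h import *
np.set_printoptions(precision=4,suppress=True)
c=cam('wrist'); print(np.array(capture('wrist')['T_tool_cam']),c['K'],c['d'])
t=cam('top')
print(onz(t,[[129.3,239.5],[155.2,175]],.046))
print(row([.50,.27,.24],56))
E
```

```text
[[ 0.001   0.9538  0.3003  0.0777]
 [ 1.     -0.0007 -0.0011 -0.0011]
 [-0.0008  0.3003 -0.9538 -0.1463]
 [ 0.      0.      0.      1.    ]] [[314.9387   0.     254.7449]
 [  0.     314.9387 194.0264]
 [  0.       0.       1.    ]] [-0.0661  0.      0.      0.      0.    ]
[[0.4057 0.3227 0.046 ]
 [0.5741 0.2601 0.046 ]]
[-2.1213 -1.2348 -0.0064  0.     -0.      0.1722]
```

Call:
{"name": "apply_moves", "arguments": {"rows": [[-0.9, -0.5, 0, 0, 0, 0, 1], [-0.9, -0.5, 0, 0, 0, 0, 1], [-0.9, -0.5, 0, 0, 0, 0, 1], [-0.9, -0.5, 0, 0, 0, 0, 1]]}}

```text
t: 2.0
tool_pos: [0.3004, 0.4655, 0.2387]
tool_rot: [0.12, 0.993, -0.001, 0.001]
wrist_force: [-1.2, 0.7, -0.0]
width: 0.998
finger_force: 0.0
```

Call:
{"name": "apply_moves", "arguments": {"rows": [[-0.9, -0.5, 0, 0, 0, 0, 1], [-0.9, -0.5, 0, 0, 0, 0, 1], [-0.9, -0.5, 0, 0, 0, 0, 1], [-0.9, -0.5, 0, 0, 0, 0, 1]]}}

```text
t: 2.5
tool_pos: [0.4515, 0.3274, 0.2386]
tool_rot: [0.119, 0.993, -0.001, 0.001]
wrist_force: [-0.6, 0.2, 1.1]
width: 0.998
finger_force: 0.0
```

Call:
{"name": "apply_moves", "arguments": {"rows": [[-0.32, -0.23, 0, 0, 0, 0.17, 1], [-0.32, -0.23, 0, 0, 0, 0.17, 1], [-0.32, -0.23, 0, 0, 0, 0.17, 1], [-0.32, -0.23, 0, 0, 0, 0.17, 1]]}}

```text
t: 3.0
tool_pos: [0.4983, 0.2736, 0.2387]
tool_rot: [0.287, 0.958, 0.001, -0.001]
wrist_force: [-0.8, 0.0, 1.1]
width: 1.0
finger_force: 0.0
```

```bash
cat >> h.py <<'E'
def rect(c,m,z):
    ys,xs=np.nonzero(m); p=onz(c,np.c_[xs+.5,ys+.5],z)[:,:2].astype(np.float32)
    return cv2.minAreaRect(p)
E
python3 - <<'E'
from h import *
np.set_printoptions(precision=4,suppress=True)
s=read_state(); print(s['t'],s['tool_pos'],s['tool_rot'])
c=cam('wrist'); save('w1.png',c['img'])
for th,z in [('block_sink',.046),('round_sink',.046)]:
    for r in masks_of('wrist',th): print(th,r['confidence'],r['rect'],rect(c,r['pixels'],z))
    for r in place_of('wrist',th): print(th,r['confidence'],onz(c,np.array(r['centre'])*[512,384],0))
E
```

```text
3.0 [0.4983 0.2736 0.2387] [ 0.287   0.9579  0.0007 -0.0008]
block_sink 0.75 [0.5197, 0.4917, 0.5857, 0.6469] ((0.5663827657699585, 0.26831626892089844), (0.03707125037908554, 0.07372522354125977), 59.199954986572266)
block_sink 0.96 [[0.5757 0.2663 0.    ]]
round_sink 0.7 [0.4463, 0.1083, 0.5252, 0.2357] ((0.4056140184402466, 0.3243403136730194), (0.0418737530708313, 0.04303542897105217), 10.682109832763672)
round_sink 0.69 [0.3264, 0.0, 0.4125, 0.0841] ((0.3328804671764374, 0.30441921949386597), (0.046892546117305756, 0.025547662749886513), 55.716426849365234)
round_sink 0.65 [0.2861, 0.2029, 0.3795, 0.3128] ((0.38804009556770325, 0.24041880667209625), (0.05071598291397095, 0.04249623790383339), 55.90390396118164)
round_sink 0.37 [0.1092, 0.5451, 0.3949, 0.9779] ((0.5445896983146667, 0.019698359072208405), (0.17030814290046692, 0.21824954450130463), 14.766688346862793)
round_sink 0.86 [[0.3861 0.2379 0.    ]]
round_sink 0.76 [[0.317  0.3142 0.    ]]
round_sink 0.68 [[0.4039 0.3257 0.    ]]
round_sink 0.66 [[0.5756 0.2628 0.    ]]
```

View pics/w1.png

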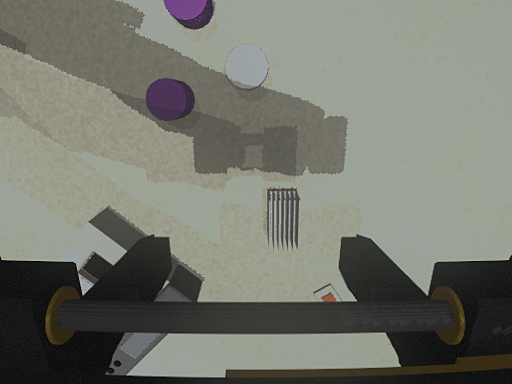

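Wrist view: the silver round sink is at (246,66), the purple ones at (170,99) and (188,10), and the block at (283,218) is already nearly aligned with the tool. I'll fit box and cylinder models to the masks.

```bash
cat >> h.py <<'E'
from scipy.optimize import minimize
def boxpts(x,y,a,L=.064,W=.036,z0=0,z1=.046):
    ca,sa=np.cos(a),np.sin(a)
    return np.array([[x+ca*u-sa*v,y+sa*u+ca*v,z] for u in(-L/2,L/2) for v in(-W/2,W/2) for z in(z0,z1)])
def cylpts(x,y,a=0,r=.022,z0=0,z1=.046):
    t=np.linspace(0,2*np.pi,32); return np.array([[x+r*np.cos(k),y+r*np.sin(k),z] for k in t for z in(z0,z1)])
def fit(obs,model,x0,k=4):
    def sil(c,p):
        h=cv2.convexHull((proj(c,model(*p))*k).astype(np.float32)); m=np.zeros((384*k,512*k),np.uint8)
        cv2.fillConvexPoly(m,np.round(h).astype(np.int32),1); return m
    big=[(c,cv2.resize(m.astype(np.uint8),None,fx=k,fy=k,interpolation=cv2.INTER_NEAREST)) for c,m in obs]
    def cost(p): return sum(1-(sil(c,p)&m).sum()/max(1,(sil(c,p)|m).sum()) for c,m in big)
    s0=np.array([x0]+[[x0[j]+(d if j==i else 0) for j in range(len(x0))] for i,d in enumerate([.006,.006,.1][:len(x0)])])
    return minimize(cost,x0,method='Nelder-Mead',options=dict(initial_simplex=s0,xatol=2e-4,fatol=1e-4,maxiter=120))
E
python3 - <<'E'
from h import *
np.set_printoptions(precision=4,suppress=True)
def near(c,name,th,xy):
    b=None
    for r in masks_of(name,th):
        ys,xs=np.nonzero(r['pixels']); d=np.linalg.norm(proj(c,[xy[0],xy[1],.023])[0]-[xs.mean(),ys.mean()])
        if d<12: return r['pixels']
W=cam('wrist'); T=cam('top')
for th,mod,x0 in [('block_sink',boxpts,[.574,.263,-.59]),('round_sink',cylpts,[.4056,.324])]:
    for o in ([(W,near(W,'wrist',th,x0))],[(T,near(T,'top',th,x0))]):
        if o[0][1] is not None: r=fit(o,mod,x0); print(th,r.x,r.fun)
E
```

```text
block_sink [ 0.5729  0.2649 -0.5678] 0.1283091965685822
block_sink [ 0.5759  0.2626 -0.5822] 0.06873278236914604
round_sink [0.4053 0.3242] 0.06844315372238141
round_sink [0.406  0.3244] 0.24416765519968364
```

```bash
python3 - <<'E'
from h import *
print(row([.5745,.264,.12],57))
E
```

```text
[-0.3295  0.1777  0.5936  0.     -0.     -0.0061]
```

Call:
{"name": "apply_moves", "arguments": {"rows": [[-0.33, 0.178, 0.594, 0, 0, -0.006, 1], [-0.33, 0.178, 0.594, 0, 0, -0.006, 1], [-0.33, 0.178, 0.594, 0, 0, -0.006, 1], [-0.33, 0.178, 0.594, 0, 0, -0.006, 1]]}}

```text
t: 4.05
tool_pos: [0.5742, 0.2639, 0.1197]
tool_rot: [0.284, 0.959, -0.0, -0.001]
wrist_force: [0.6, 0.1, -0.0]
width: 1.0
finger_force: 0.0
```

```bash
python3 - <<'E'
from h import *
np.set_printoptions(precision=4,suppress=True)
s=read_state(); print(s['tool_pos'],s['tool_rot'])
W=cam('wrist'); save('w2.png',W['img'])
for r in masks_of('wrist','block_sink'):
    f=fit([(W,r['pixels'])],boxpts,[.5745,.264,-.577]); print(r['confidence'],r['rect'],f.x,f.fun); m=r['pixels']; break
im=W['img'].copy(); 
for p in proj(W,boxpts(*f.x)): cv2.circle(im,tuple(int(v) for v in p),2,(255,0,0),-1)
save('w2.png',im)
E
```

```text
[0.5742 0.2639 0.1197] [ 0.2843  0.9587 -0.0003 -0.0006]
0.8 [0.4529, 0.3964, 0.5535, 0.6367] [ 0.5737  0.2644 -0.5675] 0.11889549726082216
```

View pics/w2.png

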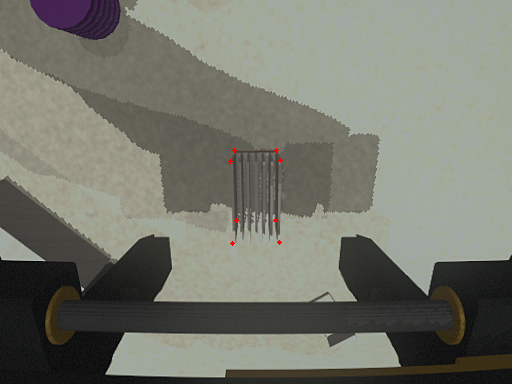

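The overlay fits the block (top corners at (234,151), (277,151), (233,243) and (279,242)) to about 1 mm. Descending to grasp.

Call:
{"name": "apply_moves", "arguments": {"force": 25, "rows": [[0.002, 0.002, 0.25, 0, 0, -0.004, 1], [0.002, 0.002, 0.49, 0, 0, -0.004, 1], [0.002, 0.002, 0.49, 0, 0, -0.004, 1], [0.002, 0.002, 0.49, 0, 0, -0.004, 0.3], [0.002, 0.002, 0.49, 0, 0, -0.004, 0.3], [0.002, 0.002, 0.49, 0, 0, -0.004, 0.3], [0.002, 0.002, 0.49, 0, 0, -0.004, 0.2], [0.002, 0.002, 0.49, 0, 0, -0.004, 0.2], [0.002, 0.002, 0.49, 0, 0, -0.004, 0.2]]}}

```text
t: 5.28
tool_pos: [0.5746, 0.2645, 0.022]
tool_rot: [0.28, 0.96, 0.0, 0.0]
wrist_force: [-0.2, 0.3, 1.6]
width: 0.402
finger_force: 25.0
```

Call:
{"name": "apply_moves", "arguments": {"rows": [[0, 0, -0.25, 0, 0, 0, 0.2], [0, 0, -0.5, 0, 0, 0, 0.2], [0, 0, -0.75, 0, 0, 0, 0.2], [0, 0, -1, 0, 0, 0, 0.2], [0, 0, -1, 0, 0, 0, 0.2]]}}

```text
t: 5.9
tool_pos: [0.5768, 0.2657, 0.2261]
tool_rot: [0.28, 0.96, 0.003, 0.003]
wrist_force: [0.3, -0.6, -0.7]
width: 0.404
finger_force: 25.0
```

```bash
python3 - <<'E'
from h import *
s=read_state(); print(s['width'],s['finger_force'],s['wrist_force'],s['tool_pos'])
print(row([.57,-.005,.25],105))
E
```

```text
0.40435180181923164 24.999913363717496 [ 0.29944805 -0.60472786 -0.71314902] [0.57680351 0.26574246 0.22608092]
[-0.7003 -1.1584 -0.1254  0.0026  0.0033 -0.3963]
```

Call:
{"name": "apply_moves", "arguments": {"rows": [[-0.17, -0.28, -0.03, 0, 0, -0.08, 0.2], [-0.34, -0.56, -0.06, 0, 0, -0.16, 0.2], [-0.5, -0.8, -0.1, 0, 0, -0.24, 0.2], [-0.6, -0.95, -0.12, 0, 0, -0.32, 0.2], [-0.7, -1, -0.12, 0, 0, -0.396, 0.2], [-0.7, -1, -0.12, 0, 0, -0.396, 0.2], [-0.7, -1, -0.12, 0, 0, -0.396, 0.2]]}}

```text
t: 6.78
tool_pos: [0.584, 0.0222, 0.245]
tool_rot: [-0.13, 0.992, 0.001, -0.001]
wrist_force: [0.6, -0.0, -1.3]
width: 0.406
finger_force: 25.0
```

```bash
python3 - <<'E'
from h import *
np.set_printoptions(precision=4,suppress=True)
s=read_state(); print(s['tool_pos'],s['tool_rot'])
W=cam('wrist'); im=W['img'].copy()
for th,z in [('oblong_nest',.038),('round_nest',.038)]:
    for r in place_of('wrist',th):
        uv=np.array(r['centre'])*[512,384]; print(th,r['confidence'],uv,onz(W,uv,z)); cv2.circle(im,tuple(int(v) for v in uv),3,(255,0,0),-1)
for r in masks_of('wrist','analyser'): print(r['confidence'],r['rect'],rect(W,r['pixels'],.05))
save('w3.png',im)
E
```

```text
[0.584  0.0222 0.245 ] [-0.1299  0.9915  0.0008 -0.001 ]
oblong_nest 0.61 [289.3824 109.7856] [[0.513 0.042 0.038]]
round_nest 0.97 [187.6992 109.7856] [[ 0.5415 -0.0653  0.038 ]]
0.76 [0.2687, 0.1242, 0.675, 0.5388] ((0.5498510599136353, -0.0026814043521881104), (0.1670314073562622, 0.21174965798854828), 14.928869247436523)
```

View pics/w3.png

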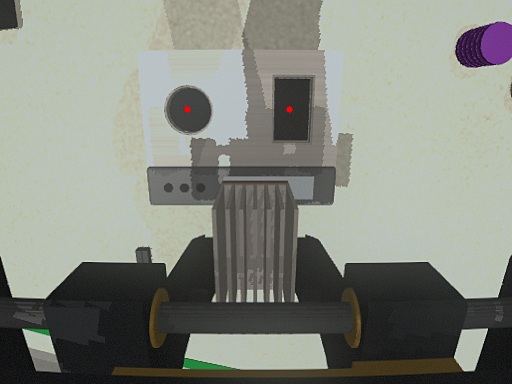

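The wrist view shows the round nest at (188,110), the oblong nest at (289,110), and the held block's near lower edge at row ~182. The yaw is 14.9°. I'll refine the nest rims and the in-hand offset.

```bash
python3 - <<'E'
from h import *
np.set_printoptions(precision=4,suppress=True)
s=read_state(); W=cam('wrist'); g=cv2.cvtColor(W['img'],cv2.COLOR_RGB2GRAY)
for n,(u,v) in [('round',(188,110)),('oblong',(289,110))]:
    for t in (70,90,105):
        m=(g<t).astype(np.uint8); k,l,st,ce=cv2.connectedComponentsWithStats(m)
        L=l[v,u]; print(n,t,st[L], end=' ')
        if L: print(rect(W,l==L,.05)); 
# held block
for r in masks_of('wrist','block_sink')[:2]: print(r['confidence'],np.array(r['rect'])*[512,384,512,384])
T=np.array(capture('wrist')['T_tool_cam']); Wt=dict(W,T=T)
o,d=ray(Wt,[[223,182],[288,182],[255,182]]); print(o+d*((.022-o[2])/d[:,2])[:,None])
print(g[170:200,255])
for th in ('oblong_nest','round_nest'):
    C=cam('top'); print([ (onz(C,np.array(r['centre'])*[512,384],.038)[0],r['confidence']) for r in place_of('top',th)])
E
```

```text
round 70 [ 170   87   41   44 1171] ((0.5404351949691772, -0.05926290899515152), (0.04193994030356407, 0.04382387548685074), 73.13220977783203)
round 90 [ 168   86   44   46 1511] ((0.5410481691360474, -0.061476390808820724), (0.04591820389032364, 0.04578660801053047), 1.033289909362793)
round 105 [ 167   86   46   46 1581] ((0.5408026576042175, -0.06148479878902435), (0.04636785387992859, 0.04635313153266907), 58.51359939575195)
oblong 70 [ 274   78   37   62 2118] ((0.5126641392707825, 0.042987316846847534), (0.06300670653581619, 0.036807239055633545), 14.696823120117188)
oblong 90 [ 274   77   39   65 2276] ((0.5130869746208191, 0.044306863099336624), (0.06613551080226898, 0.039593689143657684), 15.300127983093262)
oblong 105 [ 273   76   41   67 2452] ((0.5129122734069824, 0.04493701457977295), (0.06805042177438736, 0.04239615797996521), 15.602754592895508)
0.9 [212.1216 180.0192 298.2912 303.8976]
[[ 0.0322 -0.0185  0.022 ]
 [ 0.0322  0.0176  0.022 ]
 [ 0.0322 -0.0007  0.022 ]]
[ 71  68  68  71  63  98 132 137 135 139 112  54  68  79  85  83  83  83
  83  80  83  83  81  82  83  84  84  83  84  85]
[(array([0.51  , 0.0364, 0.038 ]), 0.8)]
[(array([ 0.5453, -0.064 ,  0.038 ]), 0.66)]
```

```bash
python3 - <<'E'
from h import *
print(row([.513,.0435,.095],104.9))
E
```

```text
[3.182e-01 2.032e-01 7.547e-01 0.000e+00 0.000e+00 7.000e-04]
```

Call:
{"name": "apply_moves", "arguments": {"rows": [[0.318, 0.203, 0.2, 0, 0, 0, 0.2], [0.318, 0.203, 0.4, 0, 0, 0, 0.2], [0.318, 0.203, 0.6, 0, 0, 0, 0.2], [0.318, 0.203, 0.75, 0, 0, 0, 0.2], [0.318, 0.203, 0.75, 0, 0, 0, 0.2]]}}

```text
t: 7.95
tool_pos: [0.5119, 0.0433, 0.0944]
tool_rot: [-0.131, 0.991, -0.0, -0.002]
wrist_force: [1.1, 0.1, -0.7]
width: 0.403
finger_force: 25.0
```

```bash
python3 - <<'E'
from h import *
np.set_printoptions(precision=4,suppress=True)
s=read_state(); print(s['tool_pos'],s['wrist_force'])
W=cam('wrist'); g=cv2.cvtColor(W['img'],cv2.COLOR_RGB2GRAY); save('w4.png',W['img'])
for r in place_of('wrist','round_nest'): print(r['confidence'],np.array(r['centre'])*[512,384],onz(W,np.array(r['centre'])*[512,384],.038))
print(proj(W,[.541,-.063,.038]))
u,v=[int(k) for k in proj(W,[.541,-.063,.038])[0]]
for t in (60,75,90,105):
    k,l,st,ce=cv2.connectedComponentsWithStats((g<t).astype(np.uint8)); L=l[v,u]; print(t,st[L],rect(W,l==L,.05) if L else '')
# block predicted corners bottom vs. nest mouth
E
```

```text
[0.5119 0.0433 0.0944] [ 1.1319  0.1114 -0.6574]
0.86 [ 96.1024 212.8128] [[ 0.5402 -0.0649  0.038 ]]
[[ 98.6649 214.5731]]
60 [     0      0    512    377 151063] 
75 [  67  186   60   60 2738] ((0.5368408560752869, -0.058819882571697235), (0.040849827229976654, 0.04032158479094505), 4.562798500061035)
90 [  59  186   68   66 3393] ((0.5399112105369568, -0.06158732622861862), (0.04642380028963089, 0.0458989143371582), 7.778504848480225)
105 [  58  186   70   66 3496] ((0.539924681186676, -0.06145893782377243), (0.046616148203611374, 0.046466533094644547), 55.170692443847656)
```

View pics/w4.png

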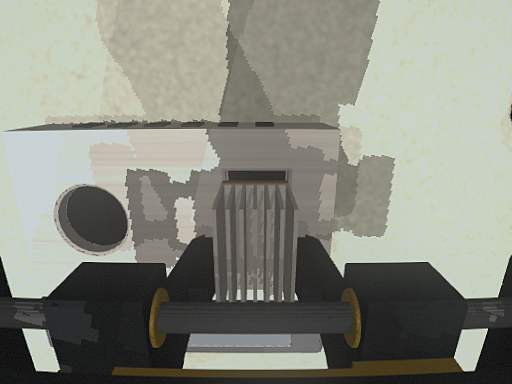

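```bash
python3 - <<'E'
from h import *
np.set_printoptions(precision=4,suppress=True)
W=cam('wrist'); g=cv2.cvtColor(W['img'],cv2.COLOR_RGB2GRAY)
print(g[160:188,255]); print(g[174,214:232],g[174,280:300])
Tt=np.array(capture('wrist')['T_tool_cam']); 
P=onz(W,[[222,170],[290.5,170],[255,170]],.05); s=read_state()
print('rim in tool',R.from_quat(s['tool_rot']).inv().apply(P-s['tool_pos']))
print('round rim',onz(W,[[54,220],[131,220],[92,183],[92,257]],.05).round(4))
E
```

```text
[124 126 127 130 122 111  94  50  47  50  51  49  48  50  48  50  48  48
  47  47  58  64  71  85  92  90  87  90]
[130 132 131 131 132 132 132 132 121 115 119 105  86 128  89  56  52  56] [ 50  47  48  50  45  98 109  81  92 110 110 109 126 128 125 127 127 126
 127 125]
rim in tool [[ 0.0338 -0.0212  0.0471]
 [ 0.0339  0.0218  0.0471]
 [ 0.0338 -0.0005  0.0471]]
round rim [[ 0.5502 -0.0885  0.05  ]
 [ 0.5359 -0.0366  0.05  ]
 [ 0.5171 -0.0652  0.05  ]
 [ 0.5713 -0.0598  0.05  ]]
```

```bash
python3 - <<'E'
from h import *
np.set_printoptions(precision=4,suppress=True)
W=cam('wrist'); s=read_state(); q=R.from_quat(s['tool_rot'])
def tl(uv,z): return q.inv().apply(onz(W,uv,z)-s['tool_pos'])
zb=s['tool_pos'][2]-.022
print('block edge',tl([[255,180.]],zb))
print('rim outer',tl([[255,164.5]],.05),'inner',tl([[255,166.8]],.048))
print('inner y at row174',tl([[227.5,174],[285,174]],.048)[:,1],'outer y',tl([[221.5,174],[292,174]],.05)[:,1], 'block y',tl([[222.5,182],[288.5,182]],zb)[:,1])
E
```

```text
block edge [[ 0.0333 -0.0007  0.0219]]
rim outer [[ 0.0366 -0.0006  0.0471]] inner [[ 0.0346 -0.0006  0.0491]]
inner y at row174 [-0.0182  0.0185] outer y [-0.0218  0.0228] block y [-0.0187  0.0179]
```

Within 1 mm of alignment, so I'll apply the small correction and insert.

Call:
{"name": "apply_moves", "arguments": {"rows": [[-0.003, 0.003, 0.05, 0, 0, 0, 0.2], [-0.003, 0.003, 0.09, 0, 0, 0, 0.2], [-0.003, 0.003, 0.13, 0, 0, 0, 0.2], [-0.003, 0.003, 0.165, 0, 0, 0, 0.2], [-0.003, 0.003, 0.165, 0, 0, 0, 0.2]]}}

```text
t: 8.82
tool_pos: [0.513, 0.0441, 0.0622]
tool_rot: [-0.13, 0.991, -0.0, -0.001]
wrist_force: [0.6, -1.0, -0.9]
width: 0.407
finger_force: 25.0
```

Call:
{"name": "apply_moves", "arguments": {"rows": [[0, 0, 0.008, 0, 0, 0, 0.2], [0, 0, 0.008, 0, 0, 0, 0.2], [0, 0, 0.008, 0, 0, 0, 0.55], [0, 0, 0.008, 0, 0, 0, 0.75], [0, 0, 0.008, 0, 0, 0, 0.75], [0, 0, -0.3, 0, 0, 0, 0.75], [0, 0, -0.6, 0, 0, 0, 0.9], [0, 0, -0.9, 0, 0, 0, 1], [0, 0, -0.9, 0, 0, 0, 1]]}}

```text
t: 9.95
tool_pos: [0.5162, 0.0449, 0.2473]
tool_rot: [-0.13, 0.991, 0.0, 0.005]
wrist_force: [0.1, 0.4, -0.2]
width: 1.002
finger_force: 0.0
```

```bash
python3 - <<'E'
from h import *
np.set_printoptions(precision=4,suppress=True)
s=read_state(); print(s['t'],s['tool_pos'],s['width'])
W=cam('wrist'); save('w5.png',W['img'])
for r in masks_of('wrist','block_sink')[:1]:
    f=fit([(W,r['pixels'])],lambda x,y,a:boxpts(x,y,a,z0=.05,z1=.084),[.512,.044,.26]); print(f.x,f.fun)
print(row([.4055,.3243,.21],130), row([.4055,.3243,.21],-50+90))
E
```

```text
9.95 [0.5162 0.0449 0.2473] 1.0018873094914256
[0.5121 0.0431 0.2767] 0.08046573140056534
[ 0.1593  1.4945  0.1655 -0.0003  0.0003 -0.2087] [0.1593 1.4945 0.1655 0.     0.0005 0.5413]
```

View pics/w5.png

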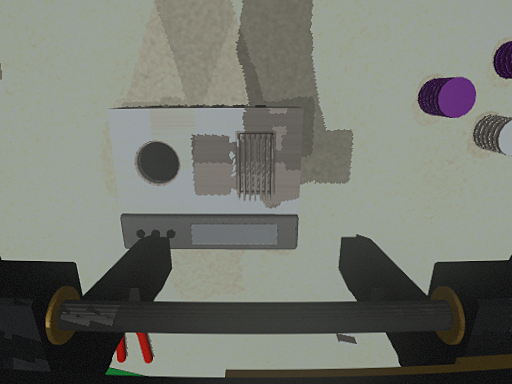

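Block is seated at (256,165) and aligned. Now the silver round sink, with the fingers closing along 130° to keep clear of both purple ones.

Call:
{"name": "apply_moves", "arguments": {"rows": [[0.05, 0.3, 0, 0, 0, 0, 1], [0.1, 0.6, 0, 0, 0, 0, 1], [0.15, 0.95, 0, 0, 0, 0, 1], [0.15, 0.95, 0, 0, 0, 0, 1]]}}

```text
t: 10.55
tool_pos: [0.432, 0.2244, 0.2417]
tool_rot: [-0.135, 0.991, 0.001, -0.002]
wrist_force: [-0.4, -0.5, -0.5]
width: 0.995
finger_force: 0.0
```

Call:
{"name": "apply_moves", "arguments": {"rows": [[0.01, 0.3, 0.1, 0, 0, -0.08, 1], [0.01, 0.54, 0.17, 0, 0, -0.16, 1], [0.01, 0.54, 0.3, 0, 0, -0.208, 1], [0.01, 0.54, 0.3, 0, 0, -0.208, 1], [0.01, 0.54, 0.3, 0, 0, -0.208, 1]]}}

```text
t: 11.18
tool_pos: [0.4061, 0.3223, 0.1827]
tool_rot: [-0.34, 0.94, -0.001, -0.001]
wrist_force: [-0.2, -0.0, 0.5]
width: 1.007
finger_force: 0.0
```

```bash
python3 - <<'E'
from h import *
np.set_printoptions(precision=4,suppress=True)
s=read_state(); print(s['t'],s['tool_pos'],s['tool_rot'])
W=cam('wrist'); print(proj(W,[.4055,.3243,.046]))
for r in masks_of('wrist','round_sink'):
    ys,xs=np.nonzero(r['pixels']); print(r['confidence'],xs.mean(),ys.mean(),W['img'][r['pixels']].mean(0))
    if abs(proj(W,[.4055,.3243,.023])[0]-[xs.mean(),ys.mean()]).max()<25:
        f=fit([(W,r['pixels'])],cylpts,[.4055,.3243]); print(f.x,f.fun); print(row([*f.x,.025],130))
E
```

```text
11.175 [0.4061 0.3223 0.1827] [-0.3398  0.9405 -0.0006 -0.0005]
[[257.5248 184.1778]]
0.89 258.0880724710619 179.28535480624058 [106.7479 103.0327  96.4847]
[0.4047 0.3249] 0.027900237383235216
[ 0.0009  0.0132  0.7925 -0.0003  0.0004 -0.0019]
0.8 309.26179673321235 98.81397459165154 [105.7672  65.5544 121.299 ]
0.64 197.29897864438254 103.62116991643454 [76.2386 54.0357 85.4638]
```

Call:
{"name": "apply_moves", "arguments": {"force": 25, "rows": [[0.001, 0.013, 0.25, 0, 0, 0, 1], [0.001, 0.013, 0.5, 0, 0, 0, 1], [0.001, 0.013, 0.7, 0, 0, 0, 1], [0.001, 0.013, 0.79, 0, 0, 0, 1], [0.001, 0.013, 0.79, 0, 0, 0, 1], [0.001, 0.013, 0.79, 0, 0, 0, 0.4], [0.001, 0.013, 0.79, 0, 0, 0, 0.3], [0.001, 0.013, 0.79, 0, 0, 0, 0.3], [0.001, 0.013, 0.79, 0, 0, 0, 0.3]]}}

```text
t: 12.4
tool_pos: [0.4039, 0.3257, 0.0253]
tool_rot: [-0.341, 0.94, 0.0, 0.0]
wrist_force: [-0.4, 1.3, -1.2]
width: 0.57
finger_force: 0.0
```

Call:
{"name": "apply_moves", "arguments": {"rows": [[0, 0, 0, 0, 0, 0, 0.3], [0, 0, 0, 0, 0, 0, 0.3], [0, 0, -0.3, 0, 0, 0, 0.3], [0, 0, -0.6, 0, 0, 0, 0.3], [0, 0, -0.95, 0, 0, 0, 0.3], [0, 0, -0.95, 0, 0, 0, 0.3]]}}

```text
t: 13.15
tool_pos: [0.405, 0.3273, 0.2185]
tool_rot: [-0.341, 0.94, 0.002, 0.003]
wrist_force: [0.5, 0.1, -1.5]
width: 0.489
finger_force: 25.0
```

```bash
python3 - <<'E'
from h import *
s=read_state(); print(s['t'],s['width'],s['finger_force'],s['tool_pos'])
print(row([.60,-.07,.23],105), row([.60,-.07,.23],130))
E
```

```text
13.15 0.4889935485557506 24.99989155679941 [0.40501119 0.32733956 0.21853166]
[ 5.2660e-01 -2.1493e+00 -6.3400e-02  1.2000e-03  3.5000e-03  2.0760e-01] [ 5.2660e-01 -2.1493e+00 -6.3400e-02  5.0000e-04  3.6000e-03 -7.0000e-04]
```

Call:
{"name": "apply_moves", "arguments": {"rows": [[0.07, -0.3, 0, 0, 0, 0, 0.3], [0.14, -0.6, 0, 0, 0, 0, 0.3], [0.21, -0.9, 0, 0, 0, 0, 0.3]]}}

```text
t: 13.52
tool_pos: [0.4869, 0.1584, 0.2133]
tool_rot: [-0.342, 0.94, -0.0, -0.001]
wrist_force: [1.0, 0.7, -1.3]
width: 0.493
finger_force: 25.0
```

Call:
{"name": "apply_moves", "arguments": {"rows": [[0.07, -0.3, 0, 0, 0, 0, 0.3], [0.14, -0.6, 0, 0, 0, 0, 0.3], [0.21, -0.9, 0, 0, 0, 0, 0.3], [0.21, -0.9, 0, 0, 0, 0, 0.3]]}}

```text
t: 14.02
tool_pos: [0.571, -0.012, 0.2121]
tool_rot: [-0.336, 0.942, -0.002, -0.002]
wrist_force: [0.7, 0.1, -1.0]
width: 0.495
finger_force: 25.0
```

```bash
python3 - <<'E'
from h import *
s=read_state(); print(s['t'],s['width'],s['finger_force'],s['tool_pos'])
print(row([.5405,-.0625,.105],105))
E
```

```text
14.025 0.49492598308164415 24.99950467608869 [ 0.57096675 -0.01196125  0.2120604 ]
[ 0.2752 -0.0983  0.5368 -0.0012 -0.0023  0.2025]
```

Call:
{"name": "apply_moves", "arguments": {"rows": [[0.14, -0.1, 0.05, 0, 0, 0.08, 0.3], [0.275, -0.1, 0.2, 0, 0, 0.16, 0.3], [0.275, -0.1, 0.4, 0, 0, 0.2025, 0.3], [0.275, -0.1, 0.53, 0, 0, 0.2025, 0.3], [0.275, -0.1, 0.53, 0, 0, 0.2025, 0.3]]}}

```text
t: 14.65
tool_pos: [0.5385, -0.0541, 0.1064]
tool_rot: [-0.137, 0.991, 0.001, -0.003]
wrist_force: [0.2, -0.2, -2.3]
width: 0.492
finger_force: 25.0
```

```bash
python3 - <<'E'
from h import *
np.set_printoptions(precision=4,suppress=True)
s=read_state(); q=R.from_quat(s['tool_rot']); print(s['t'],s['tool_pos'],s['tool_rot'])
print('target tool',q.inv().apply(np.array([.541,-.0627,.0])-s['tool_pos']))
W=cam('wrist'); im=W['img'].copy()
save('w6.png',cv2.resize(im[120:320,150:362],None,fx=3,fy=3,interpolation=cv2.INTER_CUBIC))
E
```

```text
14.65 [ 0.5385 -0.0541  0.1064] [-0.137   0.9906  0.0005 -0.0032]
target tool [-0.0007 -0.0091  0.1064]
```

View pics/w6.png

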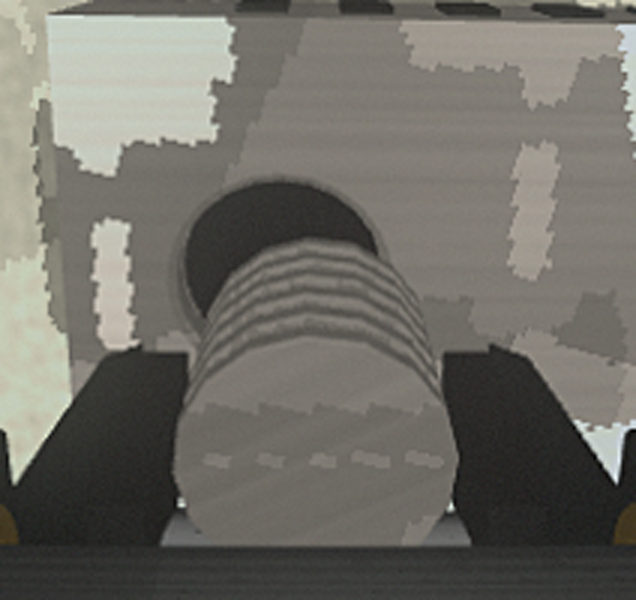

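Crop of the wrist view: the held sink sits right of the nest rim (rim top at about px (244,179), held lower edge at about (253,199)). That fits the computed shift of about -9 mm along tool y. I'll solve for the exact amount.

```bash
python3 - <<'E'
from h import *
np.set_printoptions(precision=4,suppress=True)
from scipy.optimize import least_squares
W=cam('wrist'); s=read_state(); q=R.from_quat(s['tool_rot'])
def tl(uv,z): return q.inv().apply(onz(W,uv,z)-s['tool_pos'])
o=tl([[209,206],[244.3,179],[278.7,201.7],[218,187.5]],.05)[:,:2]
f=least_squares(lambda c:np.linalg.norm(o-c,axis=1)-.026,[0,-.009]); print('nest in tool',f.x,f.fun)
zb=s['tool_pos'][2]-.0247
print('held bottom top-edge',tl([[253.5,199.5]],zb),'centre x',tl([[253.5,199.5]],zb)[0,0]-.022)
E
```

```text
nest in tool [-0.0003 -0.0077] [-0.0008 -0.0001 -0.0004  0.0006]
held bottom top-edge [[ 0.0224 -0.0012  0.0247]] centre x 0.00039876417315958673
```

Call:
{"name": "apply_moves", "arguments": {"rows": [[-0.004, -0.04, 0, 0, 0, 0, 0.3], [-0.004, -0.04, 0.05, 0, 0, 0, 0.3], [-0.004, -0.04, 0.05, 0, 0, 0, 0.3], [-0.004, -0.04, 0.05, 0, 0, 0, 0.3]]}}

```text
t: 15.25
tool_pos: [0.544, -0.0624, 0.0989]
tool_rot: [-0.136, 0.991, 0.0, 0.0]
wrist_force: [-0.2, 0.4, -2.1]
width: 0.496
finger_force: 25.0
```

```bash
python3 - <<'E'
from h import *
np.set_printoptions(precision=4,suppress=True)
s=read_state(); q=R.from_quat(s['tool_rot']); print(s['t'],s['tool_pos'],s['tool_rot'])
W=cam('wrist'); im=W['img'].copy()
save('w7.png',cv2.resize(im[140:260,190:320],None,fx=5,fy=5,interpolation=cv2.INTER_CUBIC))
E
```

```text
15.25 [ 0.544  -0.0624  0.0989] [-0.1361  0.9907  0.0001  0.    ]
```

View pics/w7.png

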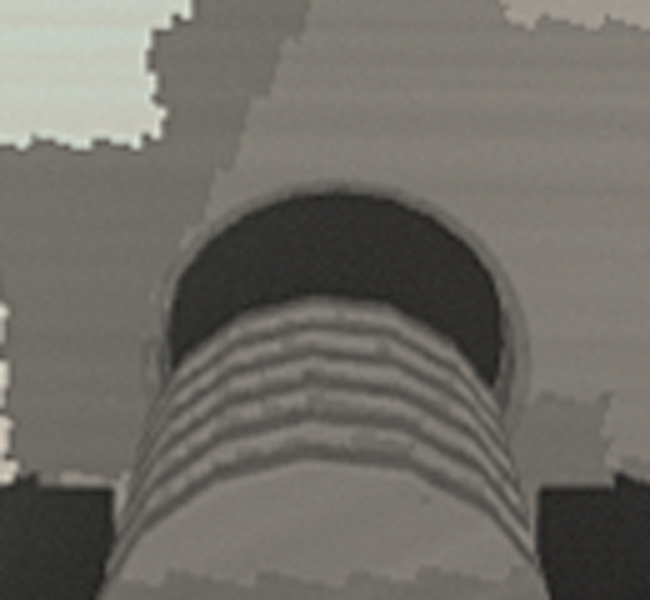

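```bash
python3 - <<'E'
from h import *
np.set_printoptions(precision=4,suppress=True)
from scipy.optimize import least_squares
W=cam('wrist'); s=read_state(); q=R.from_quat(s['tool_rot']); print(s['tool_pos'])
def tl(uv,z): return q.inv().apply(onz(W,uv,z)-s['tool_pos'])
o=tl([[257.6,177.2],[220.4,208],[295.6,209],[226,189],[288,189]],.05)[:,:2]
f=least_squares(lambda c:np.linalg.norm(o-c,axis=1)-.026,[0,0]); print('nest in tool',f.x,f.fun)
zb=s['tool_pos'][2]-.0247
print('held edge',tl([[254,199.2]],zb)[0]-[.022,0,0]); print(row([.541,-.0627,.0989],105))
E
```

```text
[ 0.5441 -0.0623  0.099 ]
nest in tool [0.0026 0.001 ] [-0.0006 -0.0011 -0.0006  0.001   0.0003]
held edge [-0.0007 -0.0013  0.0247]
[0.0155 0.0023 0.0007 0.0001 0.0001 0.0055]
```

Call:
{"name": "apply_moves", "arguments": {"rows": [[0.014, 0.004, 0, 0, 0, 0, 0.3], [0.014, 0.004, 0.05, 0, 0, 0, 0.3], [0.014, 0.004, 0.09, 0, 0, 0, 0.3], [0.014, 0.004, 0.12, 0, 0, 0, 0.3], [0.014, 0.004, 0.15, 0, 0, 0, 0.3], [0.014, 0.004, 0.17, 0, 0, 0, 0.3], [0.014, 0.004, 0.17, 0, 0, 0, 0.3]]}}

```text
t: 16.23
tool_pos: [0.5409, -0.0624, 0.0646]
tool_rot: [-0.136, 0.991, 0.0, -0.0]
wrist_force: [0.5, -0.0, -1.3]
width: 0.495
finger_force: 25.0
```

Free insertion at the expected spot. Lower the last 2 mm, release and rise.

Call:
{"name": "apply_moves", "arguments": {"rows": [[0, 0, 0.007, 0, 0, 0, 0.3], [0, 0, 0.007, 0, 0, 0, 0.3], [0, 0, 0.007, 0, 0, 0, 0.65], [0, 0, 0.007, 0, 0, 0, 0.85], [0, 0, 0.007, 0, 0, 0, 0.85], [0, 0, -0.3, 0, 0, 0, 0.85], [0, 0, -0.6, 0, 0, 0, 0.9], [0, 0, -0.95, 0, 0, 0, 0.9], [0, 0, -0.95, 0, 0, 0, 0.9]]}}

```text
t: 17.35
tool_pos: [0.5436, -0.0621, 0.2593]
tool_rot: [-0.136, 0.991, -0.001, 0.004]
wrist_force: [0.1, 0.2, 0.0]
width: 0.9
finger_force: 0.0
```

```bash
python3 - <<'E'
from h import *
np.set_printoptions(precision=4,suppress=True)
s=read_state(); print(s['t'],s['tool_pos'],s['width'])
W=cam('wrist')
for th,mod,x0 in [('block_sink',lambda x,y,a:boxpts(x,y,a,z0=.05,z1=.084),[.512,.0435,.26]),('round_sink',lambda x,y:cylpts(x,y,z0=.05,z1=.084),[.541,-.0627])]:
    for r in masks_of('wrist',th):
        ys,xs=np.nonzero(r['pixels'])
        if abs(proj(W,[x0[0],x0[1],.07])[0]-[xs.mean(),ys.mean()]).max()<25:
            f=fit([(W,r['pixels'])],mod,x0); print(th,f.x,f.fun)
# dead-man from both fixed cameras
for n in('top','side'):
    C=cam(n)
    for r in place_of(n,'deadman_cap'): print(n,r['confidence'],onz(C,np.array(r['centre'])*[512,384],.09)[0])
print(row([.50,-.25,.25],105))
E
```

```text
17.35 [ 0.5436 -0.0621  0.2593] 0.900390917639844
block_sink [0.5119 0.0435 0.2408] 0.05306862437888893
round_sink [ 0.5418 -0.0628] 0.042063429605729175
top 0.73 [ 0.527  -0.0134  0.09  ]
top 0.49 [ 0.4734 -0.3414  0.09  ]
side 0.66 [ 0.4607 -0.3421  0.09  ]
[ 0.4461 -0.8482  0.0164  0.0005 -0.0016  0.0055]
```

```bash
python3 - <<'E'
from h import *
print(row([.4735,-.34,.20],105))
E
```

```text
[ 6.943e-01 -1.246e+00  2.668e-01  5.000e-04 -1.600e-03  5.500e-03]
```

Call:
{"name": "apply_moves", "arguments": {"rows": [[0.17, -0.3, 0, 0, 0, 0, 0.5], [0.34, -0.6, 0, 0, 0, 0, 0], [0.52, -0.9, 0, 0, 0, 0, 0], [0.52, -0.9, 0, 0, 0, 0, 0]]}}

```text
t: 18.2
tool_pos: [0.4868, -0.2686, 0.2532]
tool_rot: [-0.133, 0.991, -0.0, -0.002]
wrist_force: [-0.5, 1.1, -0.2]
width: 0.468
finger_force: 0.0
```

Call:
{"name": "apply_moves", "arguments": {"rows": [[0.17, -0.35, 0.1, 0, 0, 0.0055, 0], [0.17, -0.35, 0.26, 0, 0, 0.0055, 0], [0.17, -0.35, 0.26, 0, 0, 0.0055, 0], [0.17, -0.35, 0.26, 0, 0, 0.0055, 0], [0.17, -0.35, 0.26, 0, 0, 0.0055, 0]]}}

```text
t: 18.82
tool_pos: [0.4773, -0.3387, 0.2044]
tool_rot: [-0.132, 0.991, -0.0, 0.001]
wrist_force: [0.0, -0.8, -0.1]
width: 0.007
finger_force: 0.0
```

```bash
python3 - <<'E'
from h import *
np.set_printoptions(precision=4,suppress=True)
s=read_state(); print(s['t'],s['tool_pos'],s['tool_rot'],s['width'],s['wrist_force'])
W=cam('wrist'); g=cv2.cvtColor(W['img'],cv2.COLOR_RGB2GRAY)
for r in place_of('wrist','deadman_cap'):
    uv=np.array(r['centre'])*[512,384]; P=onz(W,uv,.09)[0]; print(r['confidence'],uv,P)
u,v=[int(k) for k in proj(W,[.473,-.341,.09])[0]]; print(u,v)
for t in (40,50,60,75):
    k,l,st,ce=cv2.connectedComponentsWithStats((g<t).astype(np.uint8)); L=l[v,u]; print(t,st[L],rect(W,l==L,.09) if L and st[L][4]<20000 else '')
for r in masks_of('wrist','deadman_box'): print(r['confidence'],rect(W,r['pixels'],.06))
E
```

```text
18.825 [ 0.4773 -0.3387  0.2044] [-0.1319  0.9913 -0.0002  0.0012] 0.007348924566222063 [ 0.0356 -0.7566 -0.0511]
0.61 [254.72   178.7904] [ 0.4684 -0.342   0.09  ]
254 184
40 [254 184   1   1   1] ((0.4733791649341583, -0.3408680260181427), (0.0, 0.0), 0.0)
50 [ 229  153   50   50 1863] ((0.4684120714664459, -0.342651903629303), (0.043275248259305954, 0.04203280806541443), 15.208416938781738)
60 [ 228  153   52   51 2005] ((0.4685584306716919, -0.34246790409088135), (0.04346958547830582, 0.04344780743122101), 50.041259765625)
75 [ 209  119   94   85 3895] ((0.45488250255584717, -0.34429270029067993), (0.07210317999124527, 0.07629609107971191), 15.221231460571289)
0.9 ((0.46765264868736267, -0.3429444134235382), (0.09302807599306107, 0.0902567058801651), 15.192483901977539)
```

```bash
python3 - <<'E'
from h import *
print(row([.4687,-.3425,.10],105.2))
E
```

```text
[ 4.190e-02 -2.900e-03  5.195e-01 -5.000e-04  6.000e-04 -1.100e-03]
```

Call:
{"name": "apply_moves", "arguments": {"rows": [[0.042, -0.003, 0.15, 0, 0, 0, 0], [0.042, -0.003, 0.3, 0, 0, 0, 0], [0.042, -0.003, 0.42, 0, 0, 0, 0], [0.042, -0.003, 0.51, 0, 0, 0, 0], [0.042, -0.003, 0.51, 0, 0, 0, 0], [0.042, -0.003, 0.51, 0, 0, 0, 0]]}}

```text
t: 19.73
tool_pos: [0.4684, -0.3433, 0.1017]
tool_rot: [-0.13, 0.991, -0.0, 0.001]
wrist_force: [-0.6, -0.7, -0.5]
width: 0.007
finger_force: 0.0
```

Call:
{"name": "apply_moves", "arguments": {"rows": [[0, 0, 0.03, 0, 0, 0, 0], [0, 0, 0.05, 0, 0, 0, 0], [0, 0, 0.065, 0, 0, 0, 0], [0, 0, 0.075, 0, 0, 0, 0], [0, 0, 0.085, 0, 0, 0, 0], [0, 0, 0.085, 0, 0, 0, 0]]}}

```text
t: 20.48
tool_pos: [0.4678, -0.3433, 0.0842]
tool_rot: [-0.13, 0.991, -0.0, 0.0]
wrist_force: [-0.3, 0.5, 7.2]
width: 0.002
finger_force: 3.0
```

Call:
{"name": "apply_moves", "arguments": {"rows": [[0, 0, 0.008, 0, 0, 0, 0], [0, 0, 0.015, 0, 0, 0, 0], [0, 0, 0.015, 0, 0, 0, 0], [0, 0, 0.015, 0, 0, 0, 0], [0, 0, 0.015, 0, 0, 0, 0]]}}

```text
t: 21.1
tool_pos: [0.4678, -0.3433, 0.0815]
tool_rot: [-0.13, 0.991, -0.0, 0.0]
wrist_force: [-1.2, 0.0, 6.7]
width: 0.008
finger_force: 3.5
```

```bash
python3 - <<'E'
from h import *
np.set_printoptions(precision=4,suppress=True)
F=[]
for i in range(5):
    C=cam('top'); s=read_state(); F.append(np.r_[s['tool_pos'],s['wrist_force']])
print(np.mean(F,0))
S=cam('side')
for n,c in(('top',C),('side',S)): print([(r['confidence'],proj(c,[.4685,-.3425,.08]),np.array(r['centre'])*[512,384]) for r in place_of(n,'deadman_cap')])
E
```

```text
[ 0.4678 -0.3433  0.0815 -1.5668  0.5952  6.7572]
[(0.38, array([[390.325 , 220.5603]]), array([391.4752, 220.1088]))]
[(0.62, array([[314.9986, 272.3703]]), array([313.3952, 273.7152])), (0.59, array([[314.9986, 272.3703]]), array([317.4912, 292.9152]))]
```

Travel is about 8.5 mm at 6.8 N. I'll go 1 mm deeper to centre it, then hold for over a second.

Call:
{"name": "apply_moves", "arguments": {"rows": [[0, 0, 0.006, 0, 0, 0, 0], [0, 0, 0.006, 0, 0, 0, 0], [0, 0, 0.006, 0, 0, 0, 0], [0, 0, 0.006, 0, 0, 0, 0], [0, 0, 0.006, 0, 0, 0, 0], [0, 0, 0.006, 0, 0, 0, 0], [0, 0, 0.006, 0, 0, 0, 0], [0, 0, 0.006, 0, 0, 0, 0], [0, 0, 0.006, 0, 0, 0, 0], [0, 0, 0.006, 0, 0, 0, 0], [0, 0, 0.006, 0, 0, 0, 0], [0, 0, 0.006, 0, 0, 0, 0]]}}

```text
t: 23.0
tool_pos: [0.4678, -0.3433, 0.0803]
tool_rot: [-0.13, 0.991, -0.0, 0.0]
wrist_force: [-1.2, 0.4, 7.7]
width: 0.004
finger_force: 3.7
```

```bash
python3 - <<'E'
from h import *
s=read_state(); print(s['tool_pos'],s['wrist_force']); print(finish_job())
E
```

```text
[ 0.46778233 -0.34333501  0.080341  ] [-1.17244824  0.38130012  7.72526776]
the job is handed in; nothing more can be done
None
```

I seated both heat sinks in their nests and let go, then handed the job in with the dead-man plunger held about half-way (about 9.7 mm travel, 7.7 N); `finish_job()` returned no verdict.

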